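# Stow the plug gauge and latch the rack's keeper

### The job

Make the plug gauge rack ready to be carried: lay the double-ended plug gauge that lies on the bench in the empty middle cradle, with its long end pointing the same way as on its two neighbours and fully down in the cradle. Then swing the keeper bar over all three gauges and press it down until it snaps home under its spring ball. Leave the neighbouring gauges in their cradles and do not disturb the other things on the bench.

Things in the scene. Friction and masses are not known exactly. Their poses are not given: they have to be found in the camera images.
- loose_gauge: Gauge to stow, lying on a flat: dark six-sided handle 80 mm long, 18 mm across flats (21 over corners), a bright 14 mm round plug at each end, a long one (go end) towards -x, a short one towards +x; from x = -72 to +59 mm. 0.13 kg. Origin on its axis, mid handle (9 mm above the bench); x along the gauge, away from the long end.
- loose_gauge_go_end (a point): Centre of the end face of the loose gauge's long (go) end, at x = -72 mm on the gauge.
- gauge_hinge_side: Neighbour already in the cradle nearest the keeper's hinge: same shape, origin and axes as the loose gauge, plugs 16 mm in diameter.
- gauge_latch_side: Neighbour already in the cradle nearest the latch post: same shape, origin and axes as the loose gauge, plugs 12 mm in diameter.
- rack: Fixed carrying rack: grey sheet-metal base 150 x 290 mm (top at 6 mm), two black combs forming three open cradles 55 mm apart, end walls 45 mm high with inner faces at x = -77 and +65 mm (5 mm lengthwise play). Origin on the bench under the middle cradle; y along the row towards the hinge; x along the gauges in place, long ends to -x. Latch post at y = -110 to -158 mm, 72 mm high.
- cradle_middle (a point): Where the loose gauge's origin belongs: axis of the empty middle cradle, 39 mm above the bench; axes as the rack's. Cradle floor 30 mm above the bench, 24 mm wide for the 21 mm handle, rounded tooth tops 44 mm high. Combs at x = -26 and +26 mm, each 12 mm thick: grip the handle between them; 34 mm free to each neighbour's handle.
- cradle_hinge_side (a point): Axis of the cradle nearest the hinge, 39 mm above the bench; axes as the rack's.
- cradle_latch_side (a point): Axis of the cradle nearest the latch post, 39 mm above the bench; axes as the rack's.
- keeper (a joint): Angle of the keeper bar in rad: 0 shut (level, snapped in), 1.57 upright, 2.35 leaning fully back from the gauges. The stiff hinge leaves it where it is let go. Going down, its nose meets the spring ball at about 0.06; about 10 N down at the handle drives it past and it snaps to 0.
- keeper_hinge (a point): On the keeper bar's hinge axis, which is level, along the rack's x, 55.5 mm above the bench, at the rack's y = +100 mm. The bar is flat steel, 16 mm wide, 8 mm thick, 229 mm from hinge to tip; shut it points to the rack's -y.
- keeper_grip (a point): Grip point on the axis of the keeper's side handle, a black round rod 13 mm in diameter along the rack's x, standing out 48 mm from the bar's -x side; the point is 36 mm from the bar's middle, 205 mm from the hinge axis. It can be pinched from above, fingers closing along the rack's y, at any bar angle.
- keeper_nose (a point): Centre of the rounded nose (radius 4 mm) at the bar's free end, 225 mm from the hinge axis; shut, it lies in the latch post 55.5 mm above the bench, under the spring ball (8 mm in diameter, centre 61.5 mm above the bench).
- loupe: Bystander: black stand magnifier, 42 mm in diameter, 37 mm high. Origin under its centre.
- ring_gauge: Bystander: thick steel ring, 66 mm in diameter, 22 mm high. Origin under its centre.
- stepped_shaft: Bystander: turned shaft with steps standing on its big end, 38 mm in diameter, 87 mm high. Origin under its centre.
- plug_gauge: Bystander: single plug gauge standing on end behind the rack, 25 mm in diameter, 64 mm high. Not the gauge to stow. Origin under its centre.

How it is judged:
By the outcome, as a careful person would: the job done as asked, in the order asked, and still so for the second after the job is handed in, with the robot touching nothing.
It also fails if it takes over 70 s, if anything falls off the work surface, if the arm or the gripper's body presses on something with over 40 N, if the wrist force passes 120 N, or if a joint passes its speed limit or range.

### The arm

A 7-joint arm with a two-finger parallel gripper is mounted at the origin on a cart in front of the work surface, level with it; the furniture and walls round the work are solid. World frame = base frame: x ahead of the robot, y to its left, z up, the work surface at z = 0. Lengths are in m, angles in rad, forces in N, time in s.
With the tool pointing down it reaches from about 0.425 to 0.925 m from the base axis. Payload 6.8 kg.
Tool frame: the origin (TCP) lies at the very end of the fingers, on their centre line; the grasp point (between the pads) lies bot.grip_depth behind it (bot.grip_depth is the distance from the TCP to the grasp point, in m); z points along the fingers, y is the line along which they close (so a half turn about z gives the same grasp; the last joint's range is limited). The gripper opens to 85 mm and grips with 20 to 120 N. Pads are 22 mm wide; open, the fingers measure 114 mm over their backs; the gripper's body (76 mm by 85 mm) begins 54 mm behind the grasp point. The pads swing forward as they close: fully open they stand 13 mm farther back than shut.
Start: joints at [1.216, 0.477, 0.022, 1.555, -0.011, 1.109, -0.083], TCP at [0.165, -0.655, 0.231] pointing down, gripper open.
Joint ranges: [-2.96, 2.96], [-0.34, 2.1], [-1.41, 1.46], [0.24, 2.44], [-1.37, 4.51], [0.17, 1.92], [-2.96, 2.96]. Speed limits (rad/s): [2.39, 2.39, 3.14, 3.14, 3.14, 3.14, 3.14].

### API

Orientations are given as a unit quaternion [w, x, y, z].
In Python, from station import bot gives the robot as it stands.
- The arm moves only by the tool send_rows, never from a script. Its arguments are lists of equal length, an entry for each row: "slide": the shift along the tool's x, y, z in mm, a list of three; "roll": the turn about the tool's z in degrees; "claw": the opening, from 0 (shut) to 1 (fully open). A call has exactly 8 rows; each row is the pose to reach, as a shift and turn from the pose commanded when the call began, along the tool's axes at that moment; what a row does not reach only later rows make up. A row lasts 1/12 s, in which the tool goes at most 41.7 mm and 7.16 degrees, less where a joint would pass 70% of its speed; a pose out of reach is approached as far as the arm can. A call with a gripper value outside its range is refused whole. The fingers move at their own pace and stop on an object; "force" is the grip in N (left out, the last holds). Time passes only in rows, so rows that repeat a pose let the fingers close, or fill a call up. It gives the time, the measured TCP pose, the force, the opening and the grip force at its end, in the units of the state.
- bot.get_obs(): the state, without advancing time (a new reading comes with each control period).
- bot.read_camera(name): name is "scene" or "top" or "wrist"; returns the picture (480x640x3 uint8, red, green, blue); there is no depth.
- bot.camera_model(name): a dict with "camera_matrix" (3x3 intrinsics, pixels), "D" ([k1, k2, p1, p2, k3] as OpenCV has them; the pictures are not rectified), "camera_from_world" (4x4, takes a point from world to camera coordinates). Camera axes: x right, y down, z forward; pixel columns grow to the right and rows downward; lengths in m; the calibration is good to about 2 mm. A picture is of the moment at which its call begins: read the wrist's pose just before it. camera_model takes no time and is no camera call; for the wrist camera it gives the pose at the moment of the call.
- bot.hand_in(): hands the job in; it is judged then, once.
The state is a dict: "t": time; "q": joint angles; "joint_vel": joint speeds; "joint_torque": joint torques, N m; "eef_pos": TCP position; "tool_rot": TCP orientation; "contact_force": force on the tool from outside, world axes, zero at the start; "torque": the same for the moment, N m; "gripper_width": opening from 0.0 (shut) to 1.0 (fully open); "grasp_force": force on a finger pad.
Only numpy, scipy, OpenCV 4.12 (cv2) and the standard library are available. Lean on these libraries where they do the work, as an engineer would, in place of code of your own. Each camera call takes 0.05 s, during which the arm holds its last target. There are 200 camera calls.

## Working session

There is one attempt and no reset: what is moved stays moved. The work goes in short steps, Python scripts to look and compute and a tool call to move; the robot and the scene stay as the last step left them, time stands still between calls to the robot, and variables do not carry over. Pictures are saved under pics/ and viewed, at most 13 in all, crops included, and the job is handed in when it is done.

Besides the shell and the picture viewer there is one more tool, called after "Call:" as name(argument=value, ...), one argument or row to a line, values as JSON. send_rows: Moves the arm, as the interface text tells. Its arguments: {"type":"object","properties":{"slide":{"type":"array","items":{"type":"array","items":{"type":"number"}}},"roll":{"type":"array","items":{"type":"number"}},"claw":{"type":"array","items":{"type":"number"}},"force":{"type":"number"}},"required":["slide","roll","claw"]}

```bash
mkdir -p pics; ls; python3 - <<'E'
from station import bot
import cv2,numpy as np
np.set_printoptions(precision=4,suppress=True)
o=bot.get_obs();print(o['t'],o['eef_pos'],o['tool_rot'],o['gripper_width'],bot.grip_depth)
for n in ("scene","top"):
    cv2.imwrite(f"pics/{n}0.png",bot.read_camera(n)[:,:,::-1])
    m=bot.camera_model(n);print(n,m['camera_matrix'],m['D'],m['camera_from_world'])
E
```

```text
pics
0.0 [ 0.1647 -0.654   0.2303] [-0.0009  0.9924  0.1231 -0.0002] 0.996528481006652 0.0187
scene [[458.9829   0.     317.1221]
 [  0.     458.9829 231.655 ]
 [  0.       0.       1.    ]] [-0.0631  0.      0.      0.      0.    ] [[-0.9061 -0.4227 -0.0153  0.3894]
 [-0.1726  0.4025 -0.899   0.2034]
 [ 0.3862 -0.812  -0.4377  0.7606]
 [ 0.      0.      0.      1.    ]]
top [[565.3533   0.     326.9827]
 [  0.     565.3533 240.1119]
 [  0.       0.       1.    ]] [-0.1062  0.      0.      0.      0.    ] [[-0.0231 -0.9997  0.0097 -0.1139]
 [-0.9938  0.0219 -0.1093  0.5227]
 [ 0.1091 -0.0122 -0.994   1.0221]
 [ 0.      0.      0.      1.    ]]
```

View pics/scene0.png

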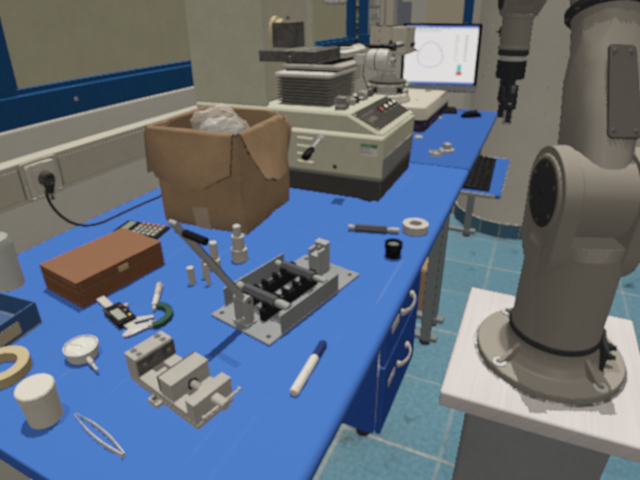

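View pics/top0.png

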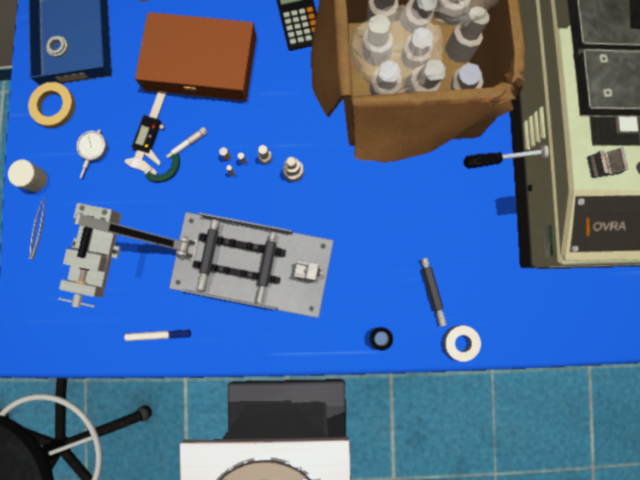

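```bash
cat > h.py <<'E'
import numpy as np,cv2
from station import bot
from scipy.optimize import least_squares
np.set_printoptions(precision=4,suppress=True)
def ray(m,px):
    p=cv2.undistortPoints(np.array([[px]],float),np.array(m['camera_matrix']),np.array(m['D']))[0,0]
    T=np.array(m['camera_from_world']);R=T[:3,:3]
    return -R.T@T[:3,3],R.T@np.array([p[0],p[1],1])
def atz(m,px,z):
    c,d=ray(m,px);return c+d*(z-c[2])/d[2]
def tri(obs):
    A=0;b=0
    for m,px in obs:
        c,d=ray(m,px);d=d/np.linalg.norm(d);P=np.eye(3)-np.outer(d,d);A=A+P;b=b+P@c
    return np.linalg.solve(A,b)
def proj(m,P):
    T=np.array(m['camera_from_world']);r,_=cv2.Rodrigues(T[:3,:3])
    return cv2.projectPoints(np.array(P,float).reshape(-1,1,3),r,T[:3,3],np.array(m['camera_matrix']),np.array(m['D']))[0][:,0]
E
python3 - <<'E'
import cv2,numpy as np
t=cv2.imread('pics/top0.png')
a=cv2.resize(t[200:325,70:340],None,fx=2.96,fy=2.96,interpolation=3)[:,:800]
b=cv2.resize(t[250:340,410:460],None,fx=2.5,fy=2.5,interpolation=3)
s=cv2.imread('pics/scene0.png');
c=cv2.resize(s[210:330,160:370],None,fx=2.5,fy=2.5,interpolation=3)
d=cv2.resize(t[250:340,410:460],(125,225),interpolation=3)
out=np.zeros((600,800,3),np.uint8);out[:370,:a.shape[1]]=a[:370];out[372:597,:125]=d;cc=c[:228];out[372:600,130:130+525]=c[30:258]
e=cv2.resize(s[215:245,340:405],(130,60),interpolation=3);out[372:432,660:790]=e
cv2.imwrite('pics/m0.png',out)
E
```

```text
(no output)
```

View pics/m0.png

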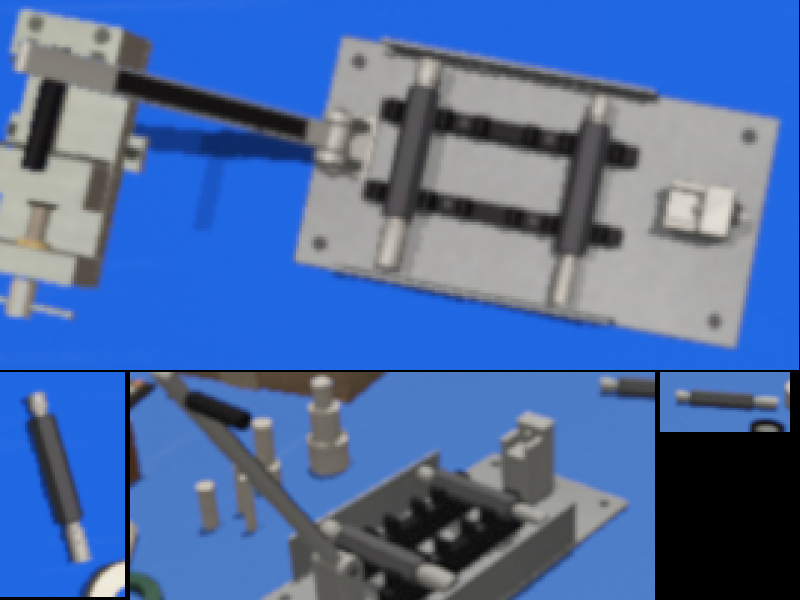

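```bash
python3 - <<'E'
from h import *
m=bot.camera_model('top');s=bot.camera_model('scene')
f=lambda u,v:(70+u/2.96,200+v/2.96)
C=[f(342,38),f(778,118),f(736,347),f(297,262)]
for c in C: print('corner',atz(m,c,.006))
g=lambda u,v:(410+u/2.5,250+v/2.5)
a=atz(m,g(36,393-372),.009);b=atz(m,g(80,562-372),.009)
print('gauge no-go',a,'go',b,np.linalg.norm(a-b))
h=lambda u,v:(160+u/2.5,240+v/2.5)
e=lambda u,v:(340+u/2,215+v/2)
print('scene tri', tri([(m,g(36,21)),(s,e(18,24))]),tri([(m,g(80,190)),(s,e(118,32))]))
for n,u in dict(hg=(427,60),hgo=(388,268),lng=(600,97),lgo=(561,306)).items():print(n,atz(m,f(*u),.039))
# keeper handle end & root: mosaic top (50,82),(33,168) ; scene (190,398),(250,420)
print('handle root',tri([(m,f(50,82)),(s,h(190-130,398-372))]),'end',tri([(m,f(33,168)),(s,h(248-130,420-372))]))
print('tip',tri([(m,f(20,55)),(s,h(160-130,372-372))]))
o=bot.get_obs();w=bot.camera_model('wrist');R=np.array(w['camera_from_world'])
print('wristcam pos',-R[:3,:3].T@R[:3,3],'fwd',R[2,:3],'right',R[0,:3],w['camera_matrix'][0])
from scipy.spatial.transform import Rotation as Ro
q=o['tool_rot'];print(Ro.from_quat([q[1],q[2],q[3],q[0]]).as_matrix(),o['q'])
E
```

```text
corner [0.5812 0.1443 0.006 ]
corner [ 0.5228 -0.1371  0.006 ]
corner [ 0.3774 -0.107   0.006 ]
corner [0.4368 0.173  0.006 ]
gauge no-go [ 0.4833 -0.31    0.009 ] go [ 0.355  -0.3385  0.009 ] 0.13138028606780214
scene tri [ 0.483  -0.3103  0.0081] [ 0.3558 -0.3383  0.0083]
hg [0.5605 0.0825 0.039 ]
hgo [0.4311 0.1071 0.039 ]
lng [ 0.5348 -0.0257  0.039 ]
lgo [0.4057 0.0001 0.039 ]
handle root [0.5265 0.2516 0.2078] end [0.48   0.2593 0.2077]
tip [0.5383 0.2601 0.2266]
wristcam pos [ 0.2311 -0.6363  0.3737] fwd [-0.2596 -0.0644 -0.9636] right [ 0.245  -0.9695 -0.0012] [407.6358   0.     318.4842]
[[ 0.9697  0.2444 -0.0005]
 [ 0.2444 -0.9697  0.0016]
 [-0.0001 -0.0017 -1.    ]] [ 1.2159  0.4777  0.0223  1.5563 -0.0115  1.1093 -0.083 ]
```

Call:
send_rows(
  slide=[
    [20, -20, 0],
    [45, -45, 0],
    [75, -75, 0],
    [105, -105, 0],
    [135, -130, 5],
    [165, -150, 10],
    [190, -170, 15],
    [210, -190, 20],
  ],
  roll=[0, 0, 0, 0, 0, 0, 0, 0],
  claw=[1, 1, 1, 1, 1, 0.6, 0.6, 0.6],
  force=60,
)

```text
t: 0.77
eef_pos: [0.3239, -0.4168, 0.211]
tool_rot: [-0.0, 0.992, 0.124, 0.0]
contact_force: [0.2, -0.1, 0.3]
gripper_width: 0.612
grasp_force: 0.0
```

Call:
send_rows(
  slide=[
    [25, -15, 5],
    [50, -30, 10],
    [75, -45, 20],
    [100, -60, 30],
    [120, -67, 40],
    [124, -67, 40],
    [124, -67, 40],
    [124, -67, 40],
  ],
  roll=[0, 0, 0, 0, 0, 0, 0, 0],
  claw=[0.6, 0.6, 0.6, 0.6, 0.6, 0.6, 0.6, 0.6],
)

```text
t: 1.43
eef_pos: [0.4254, -0.3244, 0.1713]
tool_rot: [0.0, 0.992, 0.123, -0.0]
contact_force: [-1.0, -0.1, -0.3]
gripper_width: 0.604
grasp_force: 0.0
```

```bash
cat > look.py <<'E'
import sys,json
from h import *
def look(name,n):
    m=bot.camera_model(n);im=bot.read_camera(n)
    cv2.imwrite(f'pics/{name}.png',im[:,:,::-1])
    json.dump({k:np.array(v).tolist() for k,v in m.items()},open(f'pics/{name}.json','w'))
def load(name): return json.load(open(f'pics/{name}.json'))
def st():
    o=bot.get_obs();print(round(o['t'],2),'eef',o['eef_pos'],'rot',o['tool_rot'],'F',o['contact_force'],'w',round(o['gripper_width'],3),'g',o['grasp_force'],'q',o['q'])
if __name__=='__main__': st();look(sys.argv[1],sys.argv[2])
E
python3 look.py w1 wrist
```

```text
1.43 eef [ 0.4254 -0.3244  0.1713] rot [ 0.0001  0.9924  0.1228 -0.0004] F [-1.0177 -0.0863 -0.261 ] w 0.604 g 0.0 q [ 0.6663  0.3242 -0.1594  1.9414  0.0663  0.8814 -0.8518]
```

View pics/w1.png

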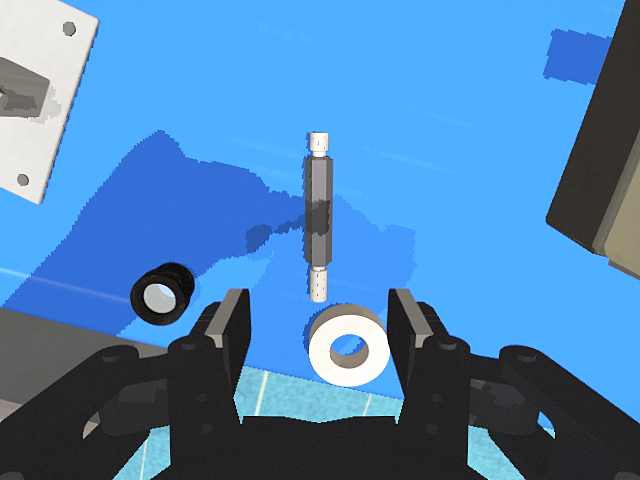

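```bash
python3 - <<'E'
from look import *
w=load('w1');t=bot.camera_model('top')
for n,p in dict(ng=(319.5,134),h1=(319,157),h2=(318,266),go=(318.5,300)).items(): print(n,atz(w,p,.009))
print('top surf h',atz(w,(319,212),.018),'edges',atz(w,(304.5,212),.009),atz(w,(333,212),.009))
g=lambda u,v:(410+u/2.5,250+v/2.5)
print(tri([(t,g(36,21)),(w,(319.5,134))]),tri([(t,g(80,190)),(w,(318.5,300))]))
E
```

```text
ng [ 0.4851 -0.309   0.009 ]
h1 [ 0.4689 -0.3128  0.009 ]
h2 [ 0.386  -0.3329  0.009 ]
go [ 0.3577 -0.3404  0.009 ]
top surf h [ 0.4305 -0.3224  0.018 ] edges [ 0.4259 -0.3122  0.009 ] [ 0.4313 -0.3333  0.009 ]
[ 0.4842 -0.3095  0.0088] [ 0.3545 -0.3407  0.0013]
```

Call:
send_rows(
  slide=[
    [2, -1, 25],
    [2, -1, 60],
    [2, -1, 95],
    [2, -1, 125],
    [2, -1, 148],
    [2, -1, 160],
    [2, -1, 167],
    [2, -1, 167],
  ],
  roll=[0, 0, 0, 0, 0, 0, 0, 0],
  claw=[0.6, 0.6, 0.6, 0.6, 0.6, 0.6, 0.6, 0.6],
)

```text
t: 2.15
eef_pos: [0.4269, -0.323, 0.0038]
tool_rot: [-0.0, 0.992, 0.122, -0.001]
contact_force: [-0.6, 0.4, -0.2]
gripper_width: 0.599
grasp_force: 0.0
```

Call:
send_rows(
  slide=[
    [0, 0, 0],
    [0, 0, 0],
    [0, 0, 0],
    [0, 0, 0],
    [0, 0, 0],
    [0, 0, 0],
    [0, 0, 0],
    [0, 0, 0],
  ],
  roll=[0, 0, 0, 0, 0, 0, 0, 0],
  claw=[0.5, 0.4, 0.3, 0.2, 0.1, 0.1, 0.1, 0.1],
  force=60,
)

```text
t: 2.82
eef_pos: [0.4285, -0.323, 0.0059]
tool_rot: [0.001, 0.992, 0.123, 0.001]
contact_force: [-2.3, 1.3, 8.0]
gripper_width: 0.207
grasp_force: 58.4
```

Call:
send_rows(
  slide=[
    [0, 0, -10],
    [0, 0, -30],
    [0, 0, -60],
    [0, 0, -95],
    [0, 0, -125],
    [0, 0, -145],
    [0, 0, -150],
    [0, 0, -150],
  ],
  roll=[0, 0, 0, 0, 0, 0, 0, 0],
  claw=[0.1, 0.1, 0.1, 0.1, 0.1, 0.1, 0.1, 0.1],
)

```text
t: 3.48
eef_pos: [0.4285, -0.3228, 0.1564]
tool_rot: [0.001, 0.992, 0.123, 0.001]
contact_force: [-1.4, -0.6, -1.3]
gripper_width: 0.208
grasp_force: 59.4
```

Call:
send_rows(
  slide=[
    [10, -20, 0],
    [25, -55, 0],
    [42, -95, 0],
    [60, -135, 0],
    [78, -175, 0],
    [95, -215, 0],
    [110, -250, 0],
    [120, -270, 0],
  ],
  roll=[3, 6, 10, 14, 18, 21, 23, 25],
  claw=[0.1, 0.1, 0.1, 0.1, 0.1, 0.1, 0.1, 0.1],
)

```text
t: 4.15
eef_pos: [0.4769, -0.0265, 0.1528]
tool_rot: [-0.001, 0.996, -0.093, -0.001]
contact_force: [0.3, -0.3, -1.5]
gripper_width: 0.204
grasp_force: 59.4
```

```bash
python3 look.py w2 wrist
```

```text
4.15 eef [ 0.4769 -0.0265  0.1528] rot [-0.0006  0.9956 -0.0934 -0.0014] F [ 0.2587 -0.271  -1.5045] w 0.204 g 59.36656817793846 q [ 0.1288  0.2681 -0.2345  2.0779  0.083   0.8068 -1.9132]
```

View pics/w2.png

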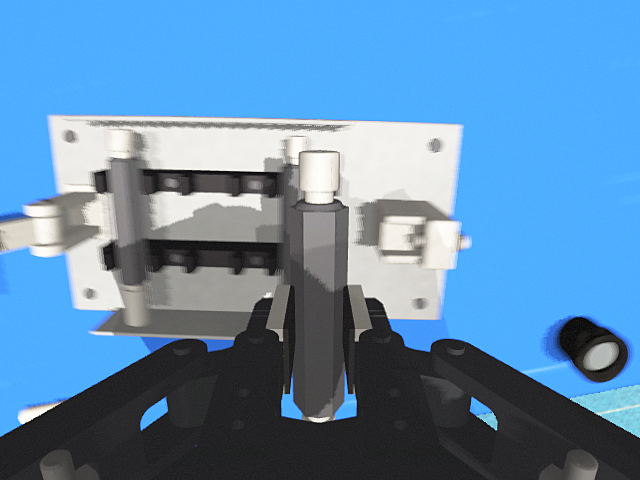

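```bash
python3 look.py w3 wrist; python3 - <<'E'
import cv2
t=cv2.imread('pics/w3.png');cv2.imwrite('pics/w3c.png',cv2.resize(t[105:345,35:355],(800,600),interpolation=3))
E
```

```text
4.2 eef [ 0.4783 -0.0218  0.1531] rot [-0.002   0.9958 -0.0917 -0.0007] F [1.2719 5.1631 0.0522] w 0.206 g 59.382698088884354 q [ 0.1248  0.2691 -0.2394  2.0759  0.0818  0.8062 -1.9174]
```

View pics/w3c.png

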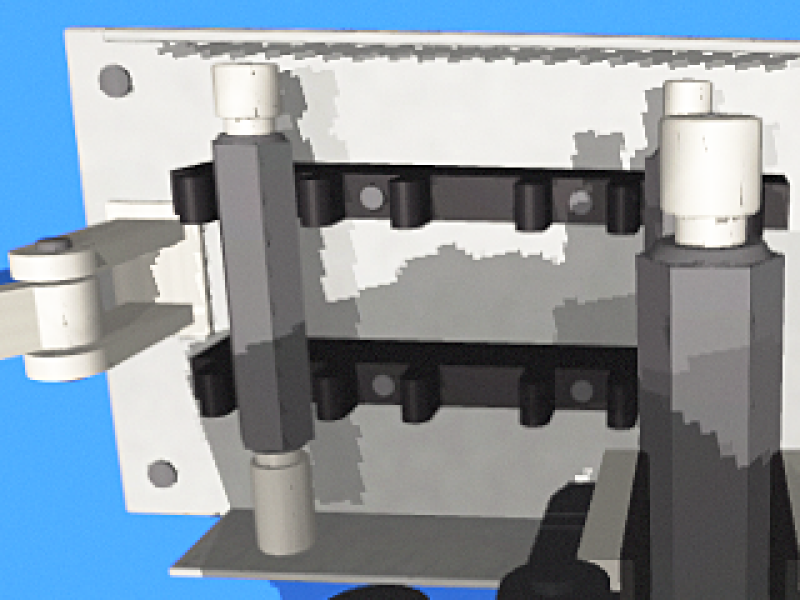

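```bash
python3 - <<'E'
from look import *
w=load('w3');t=bot.camera_model('top')
f=lambda u,v:(35+u*.4,105+v*.4)
F=lambda u,v:(70+u/2.96,200+v/2.96)
for n,p,z in [('farL',(429,185),.042),('farR',(516,185),.042),('nearL',(439,375),.042),('nearR',(521,375),.042),('hng_mid',(246,92),.039),('hhandle1',(252,140),.039),('hhandle2',(278,452),.039),('hgo',(285,530),.039),('cornerFL',(66,30),.006),('cornerNL',(128,512),.006),('held ng',(712,160),.1565),('held ng endtop',(712,118),.162)]:
    print(n,atz(w,f(*p),z))
print('tri hng',tri([(w,f(246,80)),(t,F(427,60))]))
# model fit: use top & wrist predicted points for rack pose guess
T=np.array(w['camera_from_world'])
def R(x,y,yaw,p):
    c,s=np.cos(yaw),np.sin(yaw);p=np.array(p);return np.c_[x+c*p[:,0]-s*p[:,1],y+s*p[:,0]+c*p[:,1],p[:,2]]
pts=[[-.026+.006,.012,.042],[-.026+.006,-.012,.042],[.032,.012,.042],[.032,-.012,.042]]
for base in [(.4895,.0397,-.1925)]:
    print(((proj(w,R(*base,pts))-[35,105])/.4))
E
```

```text
farL [0.5258 0.0427 0.042 ]
farR [0.5217 0.0211 0.042 ]
nearL [0.4767 0.0527 0.042 ]
nearR [0.4728 0.0313 0.042 ]
hng_mid [0.5569 0.0833 0.039 ]
hhandle1 [0.5451 0.0853 0.039 ]
hhandle2 [0.4623 0.1035 0.039 ]
hgo [0.4392 0.1087 0.039 ]
cornerFL [0.5853 0.1447 0.006 ]
cornerNL [0.4403 0.1759 0.006 ]
held ng [ 0.5309 -0.0304  0.1565]
held ng endtop [ 0.5368 -0.0315  0.162 ]
tri hng [0.56   0.0822 0.04  ]
[[434.0144 392.6985]
 [524.0806 393.7561]
 [421.2821 197.0382]
 [516.1184 197.6228]]
```

Call:
send_rows(
  slide=[
    [0, -10, 10],
    [0, -22, 22],
    [-1, -32, 35],
    [-2, -39, 45],
    [-2, -42, 50],
    [-2, -42, 50],
    [-2, -42, 50],
    [-2, -42, 50],
  ],
  roll=[0, 0, 1, 1, 1, 1, 1, 1],
  claw=[0.1, 0.1, 0.1, 0.1, 0.1, 0.1, 0.1, 0.1],
)

```text
t: 4.92
eef_pos: [0.4842, 0.0097, 0.1046]
tool_rot: [0.0, 0.995, -0.104, 0.0]
contact_force: [0.1, -0.0, -2.0]
gripper_width: 0.205
grasp_force: 59.4
```

```bash
python3 -c "
from look import *
for i in range(4): bot.read_camera('wrist')
st()"; python3 look.py w4 wrist; python3 - <<'E'
import cv2
t=cv2.imread('pics/w4.png');cv2.imwrite('pics/w4c.png',cv2.resize(t[90:390,30:430],(800,600),interpolation=3))
E
```

```text
5.12 eef [0.4844 0.01   0.1048] rot [ 0.      0.9946 -0.1037  0.0006] F [ 0.8706  0.3549 -1.7772] w 0.203 g 59.37823802232742 q [ 0.0469  0.3516 -0.2331  2.1024  0.1244  0.6991 -2.0463]
5.12 eef [0.4844 0.01   0.1048] rot [ 0.      0.9946 -0.1037  0.0006] F [ 0.8706  0.3549 -1.7772] w 0.203 g 59.37823802232742 q [ 0.0469  0.3516 -0.2331  2.1024  0.1244  0.6991 -2.0463]
```

View pics/w4c.png

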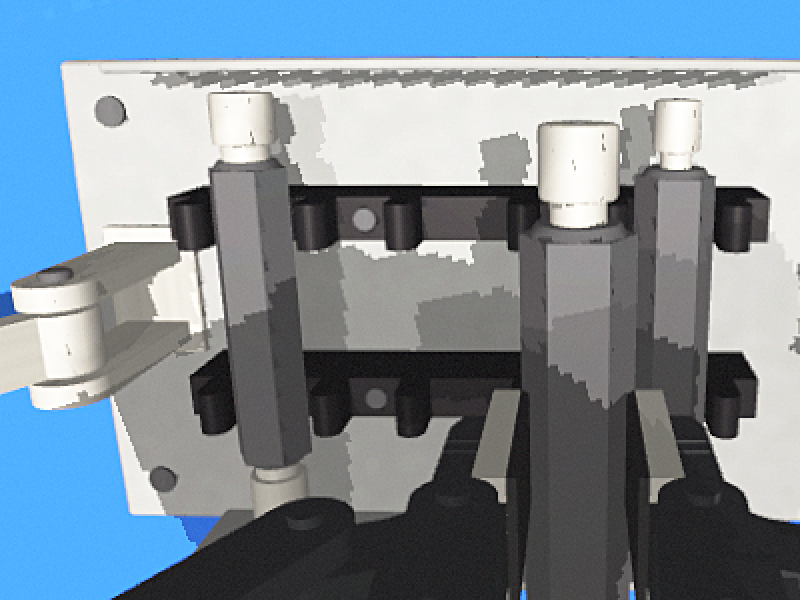

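```bash
cat > fit.py <<'E'
from look import *
w=load('w4')
f=lambda u,v:np.array((30+u/2,90+v/2))
tp=np.array([0.4844,.0100]);ty=2*np.arctan2(-.1037,.9946)
ex=np.array([np.cos(ty),np.sin(ty)]);ez=np.array([-ex[1],ex[0]])
print('tool yaw',np.degrees(ty))
for p in [(578.5,165),(578.5,235),(580,300)]:
    P=atz(w,f(*p),.108);d=P[:2]-tp;print('held',P,'along',d@ex,'perp',d@ez)
obs=[('f',1,1,314,242),('f',0,1,403,242),('f',1,2,190,242),('f',-1,2,735,245),('n',1,2,215,428),('n',1,1,331,428),('n',0,1,411,430),('n',-1,2,725,430)]
def model(p):
    x,y,yaw,a,e=p;c,s=np.cos(yaw),np.sin(yaw);out=[]
    for k,cr,n,u,v in obs:
        lx=(.026 if k=='f' else -.026)+e
        ly=cr*.055+(a if (cr==0 or (n==2 and cr==1)) else -a)
        out.append([x+c*lx-s*ly,y+s*lx+c*ly,.043])
    return np.array(out)
uv=np.array([f(o[3],o[4]) for o in obs])
r=least_squares(lambda p:(proj(w,model(p))-uv).ravel(),[.49,.039,-.2,.017,0],x_scale=[.01,.01,.1,.001,.001])
r=least_squares(lambda p:np.r_[(proj(w,model(p))-uv).ravel(),p[4]*1e4/3],r.x)
print(r.x,np.degrees(r.x[2]));print(r.fun.round(1))
for n,u,v in [('h1',251,163),('h2',275,466),('l1',676,170)]:
    P=atz(w,f(u,v),.039);c,s=np.cos(r.x[2]),np.sin(r.x[2]);d=P[:2]-r.x[:2];print(n,P,'rack xy',d@[c,s],d@[-s,c])
E
python3 fit.py
```

```text
tool yaw -11.904648793728269
held [0.5356 0.0005 0.108 ] along 0.052030929030667236 perp 0.0012993062685544253
held [0.5236 0.003  0.108 ] along 0.03982992675167083 perp 0.0012840890909508393
held [0.512  0.0052 0.108 ] along 0.028007651581852335 perp 0.001000957811955026
[ 0.4895  0.0406 -0.2117  0.0159 -0.    ] -12.126859442205296
[-1.1  0.5 -0.9  0.6  0.9  0.4  1.6 -0.2 -0.2 -0.6 -1.7  0.   0.2 -0.6
  1.1  0.1 -0. ]
h1 [0.5461 0.0844 0.039 ] rack xy 0.04617213620888296 0.05472435957612973
h2 [0.4624 0.1044 0.039 ] rack xy -0.03988790838615102 0.056695047419103736
l1 [ 0.5216 -0.0222  0.039 ] rack xy 0.04458079458971355 -0.05463722353276537
```

Call:
send_rows(
  slide=[
    [0, -8, 0],
    [0, -18, 0],
    [0, -26, 5],
    [0, -29, 15],
    [0, -30, 25],
    [0, -30, 35],
    [0, -30, 42],
    [0, -30, 42],
  ],
  roll=[0, 0, 0, 0, 0, 0, 0, 0],
  claw=[0.1, 0.1, 0.1, 0.1, 0.1, 0.1, 0.1, 0.1],
)

```text
t: 5.83
eef_pos: [0.4886, 0.0392, 0.0601]
tool_rot: [0.001, 0.995, -0.103, -0.002]
contact_force: [-0.3, 0.9, -1.9]
gripper_width: 0.206
grasp_force: 59.4
```

Call:
send_rows(
  slide=[
    [0, 0, 4],
    [0, 0, 8],
    [0, 0, 11],
    [0, 0, 14],
    [0, 0, 17],
    [0, 0, 20],
    [0, 0, 22],
    [0, 0, 22],
  ],
  roll=[0, 0, 0, 0, 0, 0, 0, 0],
  claw=[0.1, 0.1, 0.1, 0.1, 0.1, 0.1, 0.1, 0.1],
)

```text
t: 6.5
eef_pos: [0.49, 0.0398, 0.0399]
tool_rot: [0.0, 0.995, -0.103, -0.0]
contact_force: [-0.7, 0.0, -1.7]
gripper_width: 0.204
grasp_force: 59.4
```

Call:
send_rows(
  slide=[
    [0, 0, 1],
    [0, 0, 2],
    [0, 0, 2.5],
    [0, 0, 3],
    [0, 0, 3.5],
    [0, 0, 4],
    [0, 0, 4],
    [0, 0, 4],
  ],
  roll=[0, 0, 0, 0, 0, 0, 0, 0],
  claw=[0.1, 0.1, 0.1, 0.1, 0.1, 0.1, 0.1, 0.1],
)

```text
t: 7.17
eef_pos: [0.4902, 0.0398, 0.0363]
tool_rot: [0.0, 0.995, -0.103, 0.0]
contact_force: [0.8, 0.3, -1.5]
gripper_width: 0.21
grasp_force: 59.4
```

Call:
send_rows(
  slide=[
    [0, 0, 0.5],
    [0, 0, 1],
    [0, 0, 1.5],
    [0, 0, 2],
    [0, 0, 2],
    [0, 0, 2],
    [0, 0, 2],
    [0, 0, 2],
  ],
  roll=[0, 0, 0, 0, 0, 0, 0, 0],
  claw=[0.1, 0.1, 0.1, 0.1, 0.1, 0.1, 0.1, 0.1],
)

```text
t: 7.83
eef_pos: [0.4904, 0.0398, 0.0357]
tool_rot: [0.0, 0.995, -0.103, 0.0]
contact_force: [-6.9, -1.1, 18.4]
gripper_width: 0.208
grasp_force: 61.4
```

Call:
send_rows(
  slide=[
    [0, 0, -1.5],
    [0, 0, -1.5],
    [0, 0, -1.5],
    [0, 0, -1.5],
    [0, 0, -1.5],
    [0, 0, -1.5],
    [0, 0, -1.5],
    [0, 0, -1.5],
  ],
  roll=[0, 0, 0, 0, 0, 0, 0, 0],
  claw=[0.24, 0.28, 0.33, 0.38, 0.4, 0.4, 0.4, 0.4],
)

```text
t: 8.5
eef_pos: [0.4902, 0.0398, 0.0357]
tool_rot: [0.0, 0.995, -0.103, -0.0]
contact_force: [0.5, -0.2, -0.1]
gripper_width: 0.399
grasp_force: 0.0
```

Call:
send_rows(
  slide=[
    [0, 0, -6],
    [0, 0, -20],
    [0, 0, -45],
    [0, 0, -80],
    [0, 0, -115],
    [0, 0, -145],
    [0, 0, -160],
    [0, 0, -160],
  ],
  roll=[0, 0, 0, 0, 0, 0, 0, 0],
  claw=[0.4, 0.4, 0.4, 0.4, 0.4, 0.4, 0.4, 0.4],
)

```text
t: 9.17
eef_pos: [0.4926, 0.0403, 0.2002]
tool_rot: [-0.001, 0.995, -0.103, 0.004]
contact_force: [0.7, 0.5, 1.0]
gripper_width: 0.402
grasp_force: 0.0
```

```bash
python3 -c "
from look import *
for i in range(2): bot.read_camera('wrist')"; python3 look.py w5 wrist; python3 - <<'E'
import cv2,numpy as np
t=cv2.imread('pics/w5.png');cv2.imwrite('pics/w5c.png',cv2.resize(t[60:360,40:440],(800,600),interpolation=3))
E
```

```text
9.27 eef [0.4903 0.0397 0.1963] rot [-0.0001  0.9946 -0.1034  0.0007] F [-0.8929  0.1011 -0.7907] w 0.396 g 0.0 q [ 0.0201  0.2311 -0.2616  2.0074  0.0755  0.9107 -2.0591]
```

View pics/w5c.png

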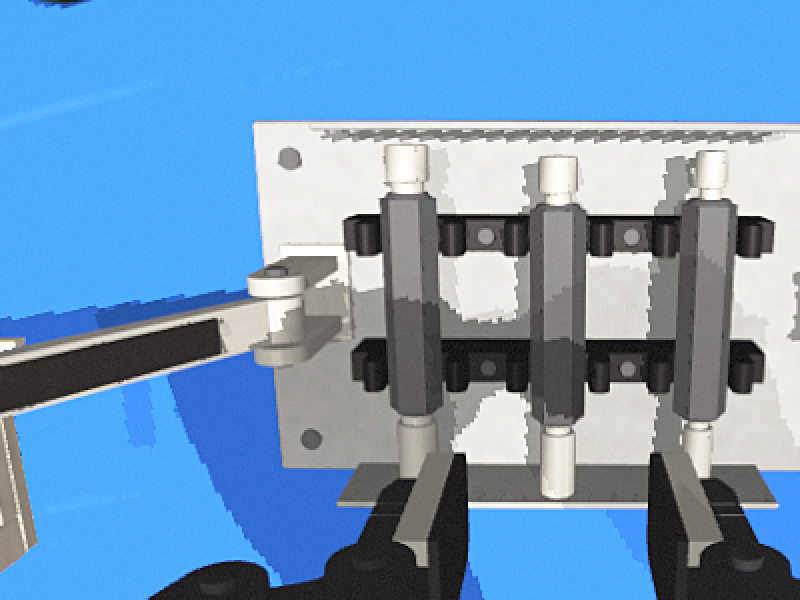

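```bash
python3 - <<'E'
from look import *
t=bot.camera_model('top');s=bot.camera_model('scene')
O=np.array([.4900,.0394]);yaw=np.radians(-12.)
c,sn=np.cos(yaw),np.sin(yaw)
def W(lx,ly,z): return [O[0]+c*lx-sn*ly,O[1]+sn*lx+c*ly,z]
for a in (2.1,2.2,2.3,2.35,2.4):
    y=.1-.205*np.cos(a);z=.0555+.205*np.sin(a);P=[W(-.008,y,z),W(-.056,y,z)]
    tipy=.1-.229*np.cos(a);tz=.0555+.229*np.sin(a);P.append(W(0,tipy,tz))
    print(a,'top mosaic',((proj(t,P)-[70,200])*2.96).round(0).tolist(),'scene px',proj(s,P).round(1).tolist(),P[0])
E
python3 look.py s2 scene; python3 look.py t2 top; python3 - <<'E'
import cv2,numpy as np
s=cv2.imread('pics/s2.png')[205:330,160:290];t=cv2.imread('pics/t2.png')[200:290,70:200]
a=cv2.resize(s,(520,500),interpolation=3)
b=cv2.resize(t,(390,270),interpolation=3)
o=np.zeros((600,800,3),np.uint8);o[:500,:520]=a;o[330:600,410:800]=b
cv2.imwrite('pics/k.png',o)
E
```

```text
2.1 top mosaic [[55.0, 83.0], [34.0, 174.0], [19.0, 57.0]] scene px [[186.3, 232.0], [208.1, 240.7], [174.0, 220.6]] [np.float64(0.5244834867539792), np.float64(0.24010992482052518), np.float64(0.23245792016301908)]
2.2 top mosaic [[33.0, 79.0], [12.0, 169.0], [-5.0, 54.0]] scene px [[178.0, 243.2], [199.6, 252.5], [164.3, 233.3]] [np.float64(0.5280490220549289), np.float64(0.25688444955378115), np.float64(0.22124176278301597)]
2.3 top mosaic [[15.0, 77.0], [-6.0, 165.0], [-25.0, 52.0]] scene px [[170.3, 255.4], [191.8, 265.3], [155.5, 247.1]] [np.float64(0.531363935973707), np.float64(0.27247989338639445), np.float64(0.20836956849622765)]
2.35 top mosaic [[7.0, 76.0], [-13.0, 164.0], [-33.0, 51.0]] scene px [[166.8, 261.8], [188.2, 271.9], [151.4, 254.3]] [np.float64(0.5329169523860121), np.float64(0.27978626116023875), np.float64(0.20135203732212306)]
2.4 top mosaic [[1.0, 76.0], [-19.0, 163.0], [-40.0, 51.0]] scene px [[163.5, 268.3], [184.8, 278.7], [147.6, 261.7]] [np.float64(0.5343951069862023), np.float64(0.286740431798758), np.float64(0.19396995201298592)]
9.32 eef [0.4896 0.0396 0.1953] rot [ 0.0002  0.9946 -0.1033 -0.0004] F [ 0.0965 -0.935   0.464 ] w 0.404 g 0.0 q [ 0.02    0.2325 -0.2615  2.0085  0.0756  0.9106 -2.0591]
9.37 eef [0.4893 0.0396 0.1948] rot [ 0.0003  0.9946 -0.1033 -0.0009] F [-0.507   0.6238  0.0574] w 0.403 g 0.0 q [ 0.0199  0.2332 -0.2615  2.0088  0.0756  0.9106 -2.0591]
```

View pics/k.png

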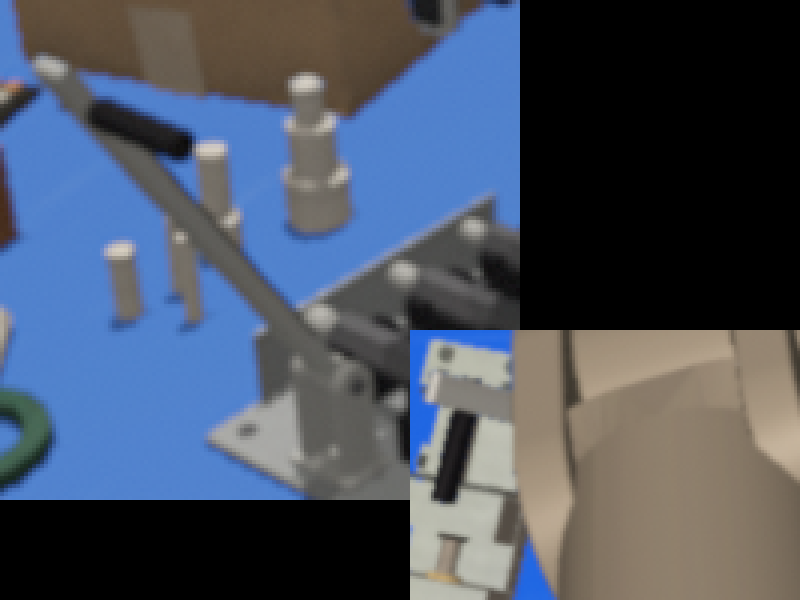

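Call:
send_rows(
  slide=[
    [-4, 0, -25],
    [-10, -5, -60],
    [-18, -25, -95],
    [-25, -55, -105],
    [-31, -90, -105],
    [-36, -125, -105],
    [-36, -150, -105],
    [-36, -165, -105],
  ],
  roll=[0, 0, 0, 0, 0, 0, 0, 0],
  claw=[0.5, 0.5, 0.5, 0.5, 0.5, 0.5, 0.5, 0.5],
)

```text
t: 10.08
eef_pos: [0.488, 0.2123, 0.2996]
tool_rot: [-0.0, 0.995, -0.101, -0.001]
contact_force: [0.7, -1.2, -0.6]
gripper_width: 0.497
grasp_force: 0.0
```

Call:
send_rows(
  slide=[
    [0, -15, 0],
    [0, -30, 0],
    [0, -38, 0],
    [0, -40, 0],
    [0, -40, 0],
    [0, -40, 0],
    [0, -40, 0],
    [0, -40, 0],
  ],
  roll=[0, 0, 0, 0, 0, 0, 0, 0],
  claw=[0.5, 0.5, 0.5, 0.5, 0.5, 0.5, 0.5, 0.5],
)

```text
t: 10.75
eef_pos: [0.4972, 0.2468, 0.3008]
tool_rot: [0.0, 0.995, -0.104, 0.0]
contact_force: [-0.7, -0.2, 0.5]
gripper_width: 0.499
grasp_force: 0.0
```

```bash
python3 look.py w6 wrist
```

```text
10.75 eef [0.4972 0.2468 0.3008] rot [ 0.0002  0.9946 -0.104   0.0001] F [-0.6886 -0.1655  0.4926] w 0.499 g 0.0 q [-0.2423  0.2476 -0.3973  1.7381  0.1033  1.1767 -2.4476]
```

View pics/w6.png

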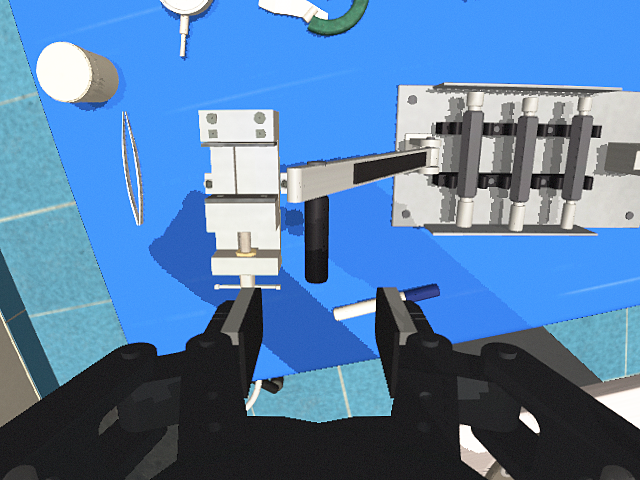

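```bash
python3 - <<'E'
from look import *
w=load('w6');s=load('s2');t=load('t2')
e=(315.5,277);S=(205.0,241.2);T=(81.9,254.5)
print('end',tri([(w,e),(s,S)]),tri([(w,e),(s,S),(t,T)]))
r=(317.5,197);print('root',tri([(w,r),(s,(183.5,232.5))]))
for z in (.225,.232): print(z,atz(w,(316.5,240),z),atz(w,e,z),atz(w,r,z))
E
```

```text
end [0.4831 0.252  0.231 ] [0.4836 0.2513 0.2305]
root [0.528  0.2424 0.232 ]
0.225 [0.5031 0.2482 0.225 ] [0.4817 0.2533 0.225 ] [0.5268 0.2426 0.225 ]
0.232 [0.5051 0.2478 0.232 ] [0.4843 0.2527 0.232 ] [0.528  0.2424 0.232 ]
```

Call:
send_rows(
  slide=[
    [2, -1, 15],
    [2, -1, 35],
    [2, -1, 55],
    [2, -1, 70],
    [2, -1, 79],
    [2, -1, 83],
    [2, -1, 83],
    [2, -1, 83],
  ],
  roll=[0, 0, 0, 0, 0, 0, 0, 0],
  claw=[0.5, 0.5, 0.5, 0.5, 0.5, 0.5, 0.5, 0.5],
)

```text
t: 11.47
eef_pos: [0.4997, 0.2486, 0.2186]
tool_rot: [-0.0, 0.995, -0.103, 0.0]
contact_force: [-0.6, 0.1, 0.1]
gripper_width: 0.498
grasp_force: 0.0
```

Call:
send_rows(
  slide=[
    [0, 0, 0],
    [0, 0, 0],
    [0, 0, 0],
    [0, 0, 0],
    [0, 0, 0],
    [0, 0, 0],
    [0, 0, 0],
    [0, 0, 0],
  ],
  roll=[0, 0, 0, 0, 0, 0, 0, 0],
  claw=[0.4, 0.3, 0.2, 0.1, 0.05, 0.05, 0.05, 0.05],
  force=40,
)

```text
t: 12.13
eef_pos: [0.4996, 0.2488, 0.2183]
tool_rot: [-0.0, 0.995, -0.103, 0.0]
contact_force: [0.1, 0.5, 4.8]
gripper_width: 0.136
grasp_force: 39.1
```

```bash
python3 - <<'E'
import numpy as np
a0=2.11
for a in [2.05,2.0,1.92,1.84,1.76,1.68,1.6,1.52,1.44,1.36,1.28,1.2,1.12,1.04,.96,.88,.8,.72,.64,.56,.48,.4,.32,.26,.2,.15,.1,.06,.0]:
    print(a, 'y %.1f z %.1f'%(205*(np.cos(a)-np.cos(a0)), -205*(np.sin(a)-np.sin(a0))))
E
```

```text
2.05 y 10.7 z -6.0
2.0 y 19.9 z -10.5
1.92 y 35.1 z -16.7
1.84 y 50.7 z -21.7
1.76 y 66.7 z -25.4
1.68 y 82.9 z -27.9
1.6 y 99.3 z -29.0
1.52 y 115.7 z -28.8
1.44 y 132.0 z -27.3
1.36 y 148.2 z -24.5
1.28 y 164.0 z -20.5
1.2 y 179.5 z -15.2
1.12 y 194.6 z -8.6
1.04 y 209.0 z -0.9
0.96 y 222.8 z 8.0
0.88 y 235.9 z 17.9
0.8 y 248.1 z 28.9
0.72 y 259.4 z 40.7
0.64 y 269.7 z 53.5
0.56 y 278.9 z 67.0
0.48 y 287.1 z 81.2
0.4 y 294.1 z 96.1
0.32 y 299.9 z 111.4
0.26 y 303.4 z 123.2
0.2 y 306.2 z 135.2
0.15 y 308.0 z 145.3
0.1 y 309.2 z 155.4
0.06 y 309.9 z 163.6
0.0 y 310.3 z 175.9
```

Call:
send_rows(
  slide=[
    [0, 5, -3],
    [0, 10.7, -6],
    [0, 19.9, -10.5],
    [0, 35.1, -16.7],
    [0, 50.7, -21.7],
    [0, 66.7, -25.4],
    [0, 82.9, -27.9],
    [0, 99.3, -29],
  ],
  roll=[0, 0, 0, 0, 0, 0, 0, 0],
  claw=[0.05, 0.05, 0.05, 0.05, 0.05, 0.05, 0.05, 0.05],
)

```text
t: 12.8
eef_pos: [0.479, 0.1521, 0.2487]
tool_rot: [-0.002, 0.995, -0.103, 0.001]
contact_force: [-0.7, 3.9, 7.3]
gripper_width: 0.134
grasp_force: 41.0
```

Call:
send_rows(
  slide=[
    [0, 16.4, 0.2],
    [0, 32.7, 1.7],
    [0, 48.9, 4.5],
    [0, 64.7, 8.5],
    [0, 80.2, 13.8],
    [0, 95.3, 20.4],
    [0, 109.7, 28.1],
    [0, 123.5, 37],
  ],
  roll=[0, 0, 0, 0, 0, 0, 0, 0],
  claw=[0.05, 0.05, 0.05, 0.05, 0.05, 0.05, 0.05, 0.05],
)

```text
t: 13.47
eef_pos: [0.4526, 0.0297, 0.2099]
tool_rot: [-0.0, 0.995, -0.104, -0.0]
contact_force: [0.5, 2.3, -2.4]
gripper_width: 0.137
grasp_force: 41.9
```

Call:
send_rows(
  slide=[
    [0, 13.1, 9.9],
    [0, 25.3, 20.9],
    [0, 36.6, 32.7],
    [0, 46.9, 45.5],
    [0, 56.1, 59],
    [0, 64.3, 73.2],
    [0, 71.3, 88.1],
    [0, 71.3, 88.1],
  ],
  roll=[0, 0, 0, 0, 0, 0, 0, 0],
  claw=[0.05, 0.05, 0.05, 0.05, 0.05, 0.05, 0.05, 0.05],
)

```text
t: 14.13
eef_pos: [0.4376, -0.0401, 0.1198]
tool_rot: [-0.0, 0.995, -0.104, -0.001]
contact_force: [1.9, 2.2, -2.7]
gripper_width: 0.131
grasp_force: 43.1
```

Call:
send_rows(
  slide=[
    [0, 3, 7.5],
    [0, 5.8, 15.3],
    [0, 9.3, 27.1],
    [0, 12.1, 39.1],
    [0, 13.9, 49.2],
    [0, 15.1, 59.3],
    [0, 15.1, 59.3],
    [0, 15.1, 59.3],
  ],
  roll=[0, 0, 0, 0, 0, 0, 0, 0],
  claw=[0.05, 0.05, 0.05, 0.05, 0.05, 0.05, 0.05, 0.05],
)

```text
t: 14.8
eef_pos: [0.4346, -0.0544, 0.0617]
tool_rot: [0.0, 0.995, -0.103, -0.001]
contact_force: [-2.0, 1.4, -1.7]
gripper_width: 0.133
grasp_force: 45.1
```

Call:
send_rows(
  slide=[
    [0, 0.5, 4],
    [0, 0.7, 8],
    [0, 0.9, 12],
    [0, 1, 16],
    [0, 1, 20],
    [0, 1, 22],
    [0, 1, 22],
    [0, 1, 22],
  ],
  roll=[0, 0, 0, 0, 0, 0, 0, 0],
  claw=[0.05, 0.05, 0.05, 0.05, 0.05, 0.05, 0.05, 0.05],
)

```text
t: 15.47
eef_pos: [0.4344, -0.0555, 0.0399]
tool_rot: [0.0, 0.995, -0.104, -0.001]
contact_force: [-5.7, 1.0, -4.9]
gripper_width: 0.131
grasp_force: 45.2
```

Call:
send_rows(
  slide=[
    [0, 0, 1],
    [0, 0, 2],
    [0, 0, 3],
    [0, 0, 3],
    [0, 0, 3],
    [0, 0, 3],
    [0, 0, 3],
    [0, 0, 3],
  ],
  roll=[0, 0, 0, 0, 0, 0, 0, 0],
  claw=[0.05, 0.05, 0.05, 0.05, 0.05, 0.05, 0.05, 0.05],
)

```text
t: 16.13
eef_pos: [0.4345, -0.0557, 0.0377]
tool_rot: [0.001, 0.995, -0.103, -0.001]
contact_force: [-8.6, -0.7, 6.1]
gripper_width: 0.135
grasp_force: 46.9
```

Call:
send_rows(
  slide=[
    [0, 0, 1],
    [0, 0, 2],
    [0, 0, 3],
    [0, 0, 3],
    [0, 0, 3],
    [0, 0, 3],
    [0, 0, 3],
    [0, 0, 3],
  ],
  roll=[0, 0, 0, 0, 0, 0, 0, 0],
  claw=[0.05, 0.05, 0.05, 0.05, 0.05, 0.05, 0.05, 0.05],
)

```text
t: 16.8
eef_pos: [0.4348, -0.0558, 0.0368]
tool_rot: [0.001, 0.995, -0.104, -0.001]
contact_force: [-16.1, -0.4, 40.8]
gripper_width: 0.135
grasp_force: 50.3
```

```bash
python3 look.py s3 scene; python3 look.py w7 wrist; python3 - <<'E'
import cv2,numpy as np
s=cv2.imread('pics/s3.png')[225:325,230:350];w=cv2.imread('pics/w7.png')
o=np.zeros((600,800,3),np.uint8);o[:333,:400]=cv2.resize(s,(400,333),interpolation=3);o[300:600,400:]=cv2.resize(w,(400,300))
cv2.imwrite('pics/k3.png',o)
E
```

```text
16.8 eef [ 0.4348 -0.0558  0.0368] rot [ 0.0009  0.9946 -0.1036 -0.0005] F [-16.1315  -0.3647  40.8102] w 0.135 g 50.27075707912445 q [ 0.1415  0.418  -0.1859  2.2414  0.1621  0.4954 -1.95  ]
16.85 eef [ 0.4348 -0.0558  0.0368] rot [ 0.001   0.9946 -0.1035 -0.0005] F [-16.2589   1.1267  41.4344] w 0.135 g 50.270830392837524 q [ 0.1415  0.418  -0.1859  2.2414  0.1622  0.4954 -1.95  ]
```

View pics/k3.png

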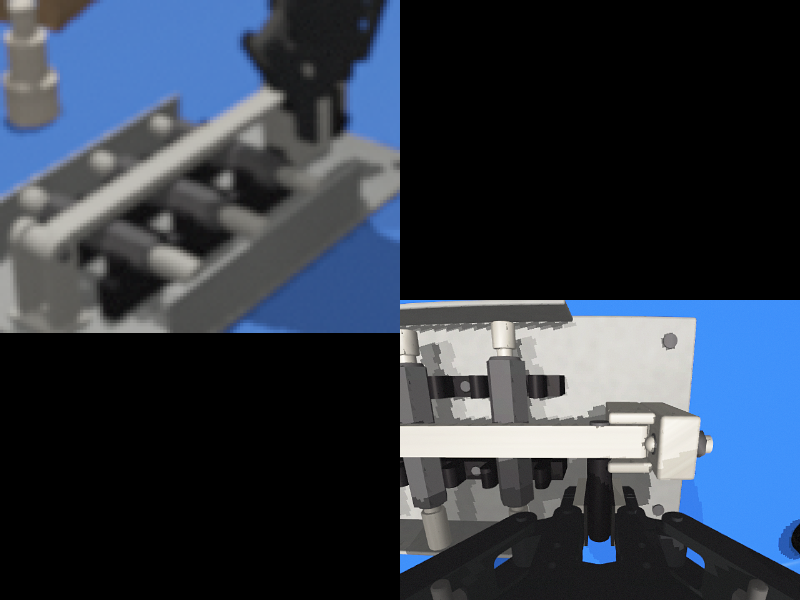

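Call:
send_rows(
  slide=[
    [0, 0, -2],
    [0, 0, -3],
    [0, 0, -3],
    [0, 0, -3],
    [0, 0, -3],
    [0, 0, -3],
    [0, 0, -3],
    [0, 0, -3],
  ],
  roll=[0, 0, 0, 0, 0, 0, 0, 0],
  claw=[0.05, 0.05, 0.2, 0.3, 0.4, 0.4, 0.4, 0.4],
)

```text
t: 17.57
eef_pos: [0.4361, -0.0551, 0.0375]
tool_rot: [-0.0, 0.995, -0.103, 0.0]
contact_force: [0.7, -0.1, -0.5]
gripper_width: 0.403
grasp_force: 0.0
```

Call:
send_rows(
  slide=[
    [0, 0, -5],
    [0, 0, -15],
    [0, 0, -35],
    [0, 0, -65],
    [0, 0, -100],
    [0, 0, -130],
    [0, 0, -150],
    [0, 0, -150],
  ],
  roll=[0, 0, 0, 0, 0, 0, 0, 0],
  claw=[0.4, 0.4, 0.4, 0.4, 0.4, 0.4, 0.4, 0.4],
)

```text
t: 18.23
eef_pos: [0.4383, -0.0552, 0.1925]
tool_rot: [-0.0, 0.995, -0.103, 0.004]
contact_force: [1.2, 0.3, -0.3]
gripper_width: 0.403
grasp_force: 0.0
```

```bash
python3 - <<'E'
from look import *
for i in range(3): bot.read_camera('wrist')
st();look('w8','wrist');look('s4','scene')
w=load('w8')
O=np.array([.4900,.0394]);yaw=np.radians(-12.);c,sn=np.cos(yaw),np.sin(yaw)
W=lambda lx,ly,z:[O[0]+c*lx-sn*ly,O[1]+sn*lx+c*ly,z]
for a in (0,.06):
    print(a,proj(w,[W(x,.1-.205*np.cos(a),.0555+.205*np.sin(a)) for x in (-.008,-.056)]).tolist(),proj(load('s4'),[W(x,.1-.205*np.cos(a),.0555+.205*np.sin(a)) for x in (-.008,-.056)]).tolist())
i=cv2.imread('pics/w8.png');s=cv2.imread('pics/s4.png')[225:325,230:370]
o=np.zeros((600,800,3),np.uint8);o[:480,:640]=i;o[350:600,450:800]=cv2.resize(s,(350,250),interpolation=3)
cv2.imwrite('pics/k4.png',o)
E
```

```text
18.38 eef [ 0.4352 -0.0552  0.1875] rot [ 0.0001  0.9946 -0.1033  0.0001] F [-0.0061 -1.067  -0.206 ] w 0.4 g 0.0 q [ 0.202   0.1541 -0.2382  2.1281  0.0479  0.864  -1.8424]
0 [[322.2277303168286, 188.3721931797525], [321.8527576176144, 255.63227567806226]] [[315.92785195577625, 255.083572650204], [334.6427537681696, 261.662519709189]]
0.06 [[321.84692560873975, 191.23505374372922], [321.4725428513869, 261.2397265590626]] [[315.7242949081994, 249.99503378004366], [334.548393122564, 256.4726198843863]]
```

View pics/k4.png

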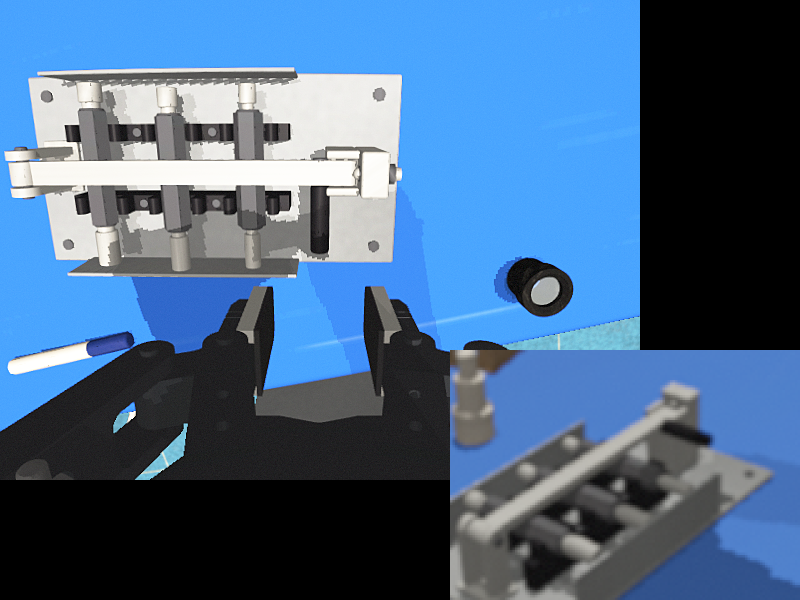

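```bash
python3 -c "
from station import bot
print(bot.hand_in())"
```

```text
the job is handed in; nothing more can be done
None
```

The gauge lies fully down in the middle cradle with its long end the same way as its neighbours. The keeper is pressed shut to its stop over all three gauges, the last pictures agree with angle 0, and the job is handed in at about 18.5 s.

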